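# Put the spice tins back on the two-tier rack

### The arm

A 6-joint arm with a two-finger parallel gripper is mounted at the origin on the work surface. World frame = base frame: x ahead of the robot, y to its left, z up, the work surface at z = 0. Lengths are in m, angles in rad, forces in N, time in s.
With the tool pointing down it reaches from about 0.4 to 0.825 m from the base axis. Payload 7 kg.
Tool frame: the origin (TCP) lies at the centre of the arm's flange, where the gripper is bolted on; the fingertips stand 178 mm ahead of it and the grasp point (between the pads) lies arm.tcp_to_grasp ahead of it (arm.tcp_to_grasp is the distance from the TCP to the grasp point, in m); z points along the fingers, y is the direction in which the jaws open and shut (so a half turn about z gives the same grasp; the last joint's range is limited). The gripper opens to 88 mm and grips with 3 to 60 N. Pads are 19 mm wide; open, the fingers measure 130 mm over their backs; the gripper's body (78 mm by 193 mm) begins 47 mm behind the grasp point.
Start: joints at [-1.058, 0.359, 0.012, 0, -1.224, -0.288], TCP at [0.15, -0.658, 0.405] pointing down, gripper open.
Joint ranges: [-3.07, 3.07], [-1.43, 2.12], [-1.02, 1.25], [-3.03, 1.67], [-3.05, -0], [-3.03, 3.03]. Speed limits (rad/s): [2.39, 2.39, 3.01, 3.14, 3.14, 3.14].

### API

Orientations are given as [roll, pitch, yaw] about the fixed x, y, z axes, in that order (R = Rz(yaw) Ry(pitch) Rx(roll)).
In Python, from station import arm gives the robot as it stands.
- The arm moves only by the tool move_arm, never from a script. Its argument "deltas" is a list of rows, each a list of 6 numbers: the shift along the world's x, y, z in mm, then the turn, a rotation vector about the world's x, y, z in degrees. In form: [[tx, ty, tz, ax, ay, az], ...]. A call has exactly 5 rows; each row shifts and turns the commanded pose from where the row before left it; what a row does not reach is not made up. A row lasts 1/12 s, in which the tool goes at most 41.7 mm and 7.16 degrees, less where a joint would pass 70% of its speed; a pose out of reach is approached as far as the arm can. A call with a gripper value outside its range is refused whole. "claw" is the closure in counts, from 0 (fully open) to 255 (shut), set as the call begins (left out, the last holds). The fingers move at their own pace and stop on an object; "squeeze" is the grip in N (left out, the last holds). Time passes only in rows, so rows that do not move let the fingers close, or fill a call up. It gives the time, the measured TCP pose, the force and the opening at its end, in the units of the state.
- arm.get_state(): the state, without advancing time (a new reading comes with each control period).
- arm.grab_frame(name): name is "scene" or "top" or "wrist"; returns the picture (480x640x3 uint8, red, green, blue); there is no depth.
- arm.calibration(name): a dict with "intrinsics" (3x3 intrinsics, pixels), "T" (4x4, takes a point from camera to world coordinates); the wrist camera has in their place "mount" (4x4, takes a point from camera to tool coordinates, whose origin is the TCP and whose axes are the flange's). Camera axes: x right, y up, looking along -z (the intrinsics and any distortion apply to the point x, -y, -z); pixel columns grow to the right and rows downward; lengths in m; the calibration is good to about 2 mm. A picture is of the moment at which its call begins: read the wrist's pose just before it. calibration takes no time and is no camera call.
- arm.job_done(): hands the job in, once; it reports no verdict.
Trained networks look in the newest picture that a camera, given by its name, has taken for a name from the list of things; names that differ only in an ending like _2 or _b are one class to them, and where a whole thing is asked for, a point or a joint stands for the part that bears it (a point fixed in the world has none). Each returns a list of dicts, best first, with "score" (0 to 1); they miss things now and then, are a little off and sometimes report something else, mostly with a low value. They report only what shows in the picture. A call takes as long as a camera call. They do not tell look-alikes from the thing itself.
- arm.spot_in(thing, camera): "xy" ([column, row] in pixels, amid what is visible of it).
- arm.masks_of(thing, camera): "pixels" (480x640 bool, what is visible of it) and "xy" ([column, row] in pixels, amid what is visible of it).
- arm.spot_point(thing, camera): "xy" ([column, row] in pixels: a listed point, or the origin of a listed thing).
The state is a dict: "t": time; "q": joint angles; "qd": joint speeds; "joint_efforts": joint torques, N m; "eef_pos": TCP position; "ee_rot": TCP orientation; "force": force on the tool from outside, world axes, zero at the start; "moment": the same for the moment, N m; "width": finger opening in m.
Only numpy, scipy, OpenCV 4.12 (cv2) and the standard library are available. Lean on these libraries where they do the work, as an engineer would, in place of code of your own. Each camera call takes 0.05 s, during which the arm holds its last target. There are 200 camera calls.

### The job

Put the four aluminium spice tins away on the two-tier steel rack, each standing upright and wholly on the pad that has the colour of its lid. Fill the lower tier (red and yellow) before you set anything on the upper one (green and blue), set every tin down without dropping it, and leave the glass jar and the feeding bowl alone.

Things in the scene. Friction and masses are not known exactly. Their poses are not given: they have to be found in the camera images.
- tin_red: round lidded aluminium spice tin, loose, with a red disc on its lid (the disc is 45 mm across inside a bare aluminium rim). Straight-sided cylinder 52 mm in diameter and 66 mm tall, 70 to 140 g, standing on the shelf at the start. Origin at the centre of its underside, z along its axis to the lid. Belongs on the red pad.
- tin_yellow: round lidded aluminium spice tin, loose, with a yellow disc on its lid (the disc is 45 mm across inside a bare aluminium rim). Straight-sided cylinder 52 mm in diameter and 66 mm tall, 70 to 140 g, standing on the shelf at the start. Origin at the centre of its underside, z along its axis to the lid. Belongs on the yellow pad.
- tin_green: round lidded aluminium spice tin, loose, with a green disc on its lid (the disc is 45 mm across inside a bare aluminium rim). Straight-sided cylinder 52 mm in diameter and 66 mm tall, 70 to 140 g, standing on the shelf at the start. Origin at the centre of its underside, z along its axis to the lid. Belongs on the green pad.
- tin_blue: round lidded aluminium spice tin, loose, with a blue disc on its lid (the disc is 45 mm across inside a bare aluminium rim). Straight-sided cylinder 52 mm in diameter and 66 mm tall, 70 to 140 g, standing on the shelf at the start. Origin at the centre of its underside, z along its axis to the lid. Belongs on the blue pad.
- pad_red: red round pad, 72 mm across, 4 mm thick, fixed on the lower (left, tray floor 30 mm up) tier of the rack, about 115 mm from the yellow pad. Origin at the centre of its underside, z up; a tin standing on it has its origin 4 mm above the pad's. Each tier is a clamped steel tray 110 x 255 mm, rim 7 mm above its floor.
- pad_yellow: yellow round pad, 72 mm across, 4 mm thick, fixed on the lower (left, tray floor 30 mm up) tier of the rack, about 115 mm from the red pad. Origin at the centre of its underside, z up; a tin standing on it has its origin 4 mm above the pad's. On either tier the pads lie about 95 and 210 mm from the post.
- pad_green: green round pad, 72 mm across, 4 mm thick, fixed on the upper (right, tray floor 100 mm up) tier of the rack, about 115 mm from the blue pad. Origin at the centre of its underside, z up; a tin standing on it has its origin 4 mm above the pad's. The trays run left and right from a post 22 mm thick, 114 mm tall.
- pad_blue: blue round pad, 72 mm across, 4 mm thick, fixed on the upper (right, tray floor 100 mm up) tier of the rack, about 115 mm from the green pad. Origin at the centre of its underside, z up; a tin standing on it has its origin 4 mm above the pad's. Which pad is nearer the post varies.
- jar: empty clear glass jar with a narrow red lid, loose, to be left alone: body 68 mm in diameter up to 44 mm, then a shoulder up to 56 mm, lid 36 mm in diameter, 72 mm tall over all, 170 g. It stands among the tins. Origin at the centre of its underside, z up.
- bowl: white ceramic feeding bowl, 120 mm across the rim and 52 mm tall, stuck to the shelf by an orange silicone suction base 100 mm in diameter, with a pale pink spoon lying in it (its handle reaches 75 mm along +x from the bowl's centre and 66 mm high); fixed, to be left alone. Origin at the centre of its underside, z up.
Things that resemble listed ones, but are neither listed nor needed, are in the scene too. Leave any pink look-alike of the tin_green alone.

How it is judged:
On the way, in this order (a step that is already met when the one before it is completed fails the run):
1. the red and the yellow tin stand released on their pads on the lower tier (horizontal distance between tin_red and pad_red below 0.012 m and z of tin_red in the frame of pad_red between 0 and 0.009 m and angle between each of tin_red, tin_yellow's own z axis and vertical below 0.1 rad and linear speed of each of tin_red, tin_yellow below 0.03 m/s and angular speed of each of tin_red, tin_yellow below 0.3 rad/s and contact force between the fingers and tin_red below 0.05 N and horizontal distance between tin_yellow and pad_yellow below 0.012 m and z of tin_yellow in the frame of pad_yellow between 0 and 0.009 m and contact force between the fingers and tin_yellow below 0.05 N), for 0.2 s.
2. the green and the blue tin stand released on their pads on the upper tier (horizontal distance between tin_green and pad_green below 0.012 m and z of tin_green in the frame of pad_green between 0 and 0.009 m and angle between each of tin_green, tin_blue's own z axis and vertical below 0.1 rad and linear speed of each of tin_green, tin_blue below 0.03 m/s and angular speed of each of tin_green, tin_blue below 0.3 rad/s and contact force between the fingers and tin_green below 0.05 N and horizontal distance between tin_blue and pad_blue below 0.012 m and z of tin_blue in the frame of pad_blue between 0 and 0.009 m and contact force between the fingers and tin_blue below 0.05 N), for 0.2 s.
At the end, for the whole second after the job is handed in: All four tins stand upright (within 0.1 rad), released and at rest, each with its axis within 12 mm of the centre of the pad of its own colour; the jar stands within 20 mm of where it was (all of step 1 and all of step 2 and distance of jar from where it was at the start of the episode below 0.02 m and angle between jar's own z axis and vertical below 0.15 rad); the robot touches nothing.
It fails at once if a tin is set on the upper tier before both lower pads carry their tins (not (horizontal distance between tin_red and pad_red below 0.012 m and z of tin_red in the frame of pad_red between 0 and 0.009 m and angle between each of tin_red, tin_yellow's own z axis and vertical below 0.1 rad and horizontal distance between tin_yellow and pad_yellow below 0.012 m and z of tin_yellow in the frame of pad_yellow between 0 and 0.009 m) and ((height (world z) of tin_red between 0.092 and 0.12 m and contact force between the fingers and tin_red below 0.05 N and (horizontal distance between tin_red and pad_green below 0.06 m or horizontal distance between tin_red and pad_blue below 0.06 m)) or (height (world z) of tin_yellow between 0.092 and 0.12 m and contact force between the fingers and tin_yellow below 0.05 N and (horizontal distance between tin_yellow and pad_green below 0.06 m or horizontal distance between tin_yellow and pad_blue below 0.06 m)) or (height (world z) of tin_green between 0.092 and 0.12 m and contact force between the fingers and tin_green below 0.05 N and (horizontal distance between tin_green and pad_green below 0.06 m or horizontal distance between tin_green and pad_blue below 0.06 m)) or (height (world z) of tin_blue between 0.092 and 0.12 m and contact force between the fingers and tin_blue below 0.05 N and (horizontal distance between tin_blue and pad_green below 0.06 m or horizontal distance between tin_blue and pad_blue below 0.06 m)))).
It fails at once if a tin is dropped, thrown or knocked flying (faster than 0.6 m/s with no finger on it) ((linear speed of tin_red above 0.6 m/s and contact force between the fingers and tin_red below 0.01 N) or (linear speed of tin_yellow above 0.6 m/s and contact force between the fingers and tin_yellow below 0.01 N) or (linear speed of tin_green above 0.6 m/s and contact force between the fingers and tin_green below 0.01 N) or (linear speed of tin_blue above 0.6 m/s and contact force between the fingers and tin_blue below 0.01 N)).
It fails at once if the glass jar is moved more than 20 mm or tipped (distance of jar from where it was at the start of the episode above 0.02 m or angle between jar's own z axis and vertical above 0.3 rad).
It fails at once if the robot pushes on the feeding bowl with more than 8 N (contact force between any of the arm, the fingers and bowl above 8 N).
It also fails if it takes over 112 s, if anything falls off the work surface, if the arm or the gripper's body presses on something with over 40 N, if the wrist force passes 120 N, or if a joint passes its speed limit or range.

## Working session

There is one attempt and no reset: what is moved stays moved. The work goes in short steps, Python scripts to look and compute and a tool call to move; the robot and the scene stay as the last step left them, time stands still between calls to the robot, and variables do not carry over. Pictures are saved under pics/ and viewed, about 12 in all and at most 16, crops included, and the job is handed in when it is done.

Besides the shell and the picture viewer there is one more tool, called in YAML: its name, and indented under it one key for each argument. move_arm: Moves the arm, as the interface text tells. Its arguments: {"type":"object","properties":{"deltas":{"type":"array","items":{"type":"array","items":{"type":"number"}}},"claw":{"type":"number"},"squeeze":{"type":"number"}},"required":["deltas"]}

```bash
ls; mkdir -p pics; python3 - <<'E'
from station import arm
import cv2,numpy as np
s=arm.get_state();print({k:np.round(v,3) for k,v in s.items()},arm.tcp_to_grasp)
for n in("scene","top"):
    f=arm.grab_frame(n);cv2.imwrite(f"pics/{n}0.png",f[:,:,::-1])
    c=arm.calibration(n);print(n,{k:np.round(v,3).tolist() for k,v in c.items()})
c=arm.calibration("wrist");print({k:np.round(v,3).tolist() for k,v in c.items()})
for th in["tin_red","tin_yellow","tin_green","tin_blue","pad_red","pad_yellow","pad_green","pad_blue","jar","bowl"]:
    for cam in ["top","scene"]:
        print(th,cam,[(np.round(d["xy"]).tolist(),round(d["score"],2)) for d in arm.spot_point(th,cam)][:4])
E
```

```text
pics
{'t': np.float64(0.0), 'q': array([-1.058,  0.359,  0.011, -0.   , -1.224, -0.288]), 'qd': array([ 0.   , -0.001,  0.001, -0.001,  0.001, -0.   ]), 'joint_efforts': array([-0.0000e+00, -5.8272e+01,  2.9306e+01,  6.9970e+00,  7.0000e-03,
       -0.0000e+00]), 'eef_pos': array([ 0.15 , -0.658,  0.404]), 'ee_rot': array([ 3.14 , -0.   , -2.917]), 'force': array([0.543, 0.116, 0.206]), 'moment': array([ 0.023,  0.001, -0.009]), 'width': np.float64(0.088)} 0.1593
scene {'intrinsics': [[492.459, 0.0, 327.063], [0.0, 492.459, 244.736], [0.0, 0.0, 1.0]], 'T': [[0.58, -0.662, 0.475, 1.024], [0.815, 0.475, -0.333, -0.276], [-0.005, 0.58, 0.814, 1.02], [0.0, 0.0, 0.0, 1.0]]}
top {'intrinsics': [[491.658, 0.0, 318.863], [0.0, 491.658, 236.466], [0.0, 0.0, 1.0]], 'T': [[0.001, 0.996, -0.094, 0.401], [-1.0, 0.001, -0.005, 0.093], [-0.005, 0.094, 0.996, 1.201], [0.0, 0.0, 0.0, 1.0]]}
{'intrinsics': [[390.416, 0.0, 322.278], [0.0, 390.416, 243.695], [0.0, 0.0, 1.0]], 'mount': [[0.001, 0.961, 0.275, 0.076], [1.0, -0.001, 0.002, 0.0], [0.002, 0.275, -0.961, 0.02], [0.0, 0.0, 0.0, 1.0]]}
tin_red top [([299.0, 277.0], 0.89)]
tin_red scene []
tin_yellow top [([351.0, 266.0], 0.77)]
tin_yellow scene []
tin_green top [([422.0, 272.0], 0.92), ([458.0, 252.0], 0.7)]
tin_green scene [([202.0, 336.0], 0.96), ([230.0, 304.0], 0.77)]
tin_blue top [([241.0, 307.0], 0.89)]
tin_blue scene [([356.0, 202.0], 0.83)]
pad_red top [([285.0, 197.0], 0.87)]
pad_red scene [([386.0, 278.0], 0.79), ([357.0, 200.0], 0.71)]
pad_yellow top []
pad_yellow scene [([350.0, 311.0], 0.87)]
pad_green top [([416.0, 185.0], 0.63)]
pad_green scene [([278.0, 340.0], 0.92)]
pad_blue top [([465.0, 194.0], 0.75)]
pad_blue scene [([220.0, 369.0], 0.87)]
jar top [([480.0, 294.0], 0.74)]
jar scene [([156.0, 321.0], 0.78)]
bowl top [([183.0, 229.0], 0.6), ([240.0, 304.0], 0.18)]
bowl scene [([440.0, 216.0], 0.84)]
```

View pics/top0.png

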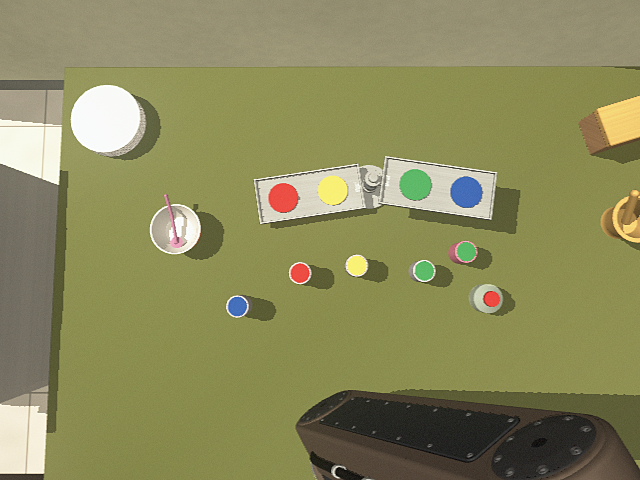

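View pics/scene0.png

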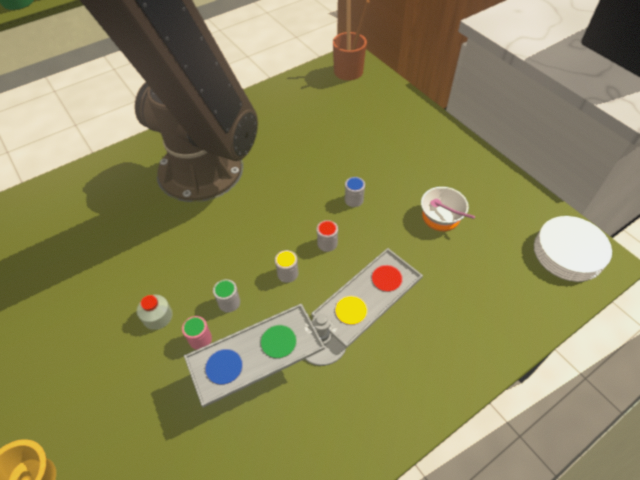

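The top view shows the lids at red (300,273), yellow (356,266), green (424,271) and blue (237,307). The pink-bodied look-alike is at (463,252), the jar at (487,299), and the pads lie along rows 183–198. I'll measure the colour blobs next.

```bash
cat > h.py <<'E'
from station import arm
import cv2,numpy as np
from scipy.spatial.transform import Rotation as R
H={"red":[(0,8),(172,180)],"yellow":[(22,34)],"green":[(50,85)],"blue":[(100,130)]}
def pose():
    s=arm.get_state();T=np.eye(4);T[:3,:3]=R.from_euler("xyz",s["ee_rot"]).as_matrix();T[:3,3]=s["eef_pos"];return T
def camT(n):
    c=arm.calibration(n)
    return np.array(c["intrinsics"]),(np.array(c["T"]) if "T" in c else pose()@np.array(c["mount"]))
def ray(K,T,uv,z):
    d=np.linalg.inv(K)@[uv[0],uv[1],1];d=T[:3,:3]@[d[0],-d[1],-d[2]];o=T[:3,3]
    return (o+d*(z-o[2])/d[2])[:3]
def proj(K,T,p):
    q=np.linalg.inv(T)@np.r_[p,1];u=K@[q[0],-q[1],-q[2]];return u[:2]/u[2]
def blobs(f,col,amin=120,smin=120):
    h=cv2.cvtColor(f,cv2.COLOR_RGB2HSV);m=np.zeros(f.shape[:2],np.uint8)
    for a,b in H[col]: m|=cv2.inRange(h,(a,smin,80),(b,255,255))
    m=cv2.morphologyEx(m,cv2.MORPH_OPEN,np.ones((3,3)))
    n,l,s,c=cv2.connectedComponentsWithStats(m)
    out=[]
    for i in range(1,n):
        if s[i,4]>=amin:
            cn=max(cv2.findContours((l==i).astype(np.uint8),0,1)[0],key=cv2.contourArea)
            e=cv2.fitEllipse(cv2.convexHull(cn)) if len(cn)>5 else None
            out.append((c[i],s[i,4],e))
    return out
E
python3 - <<'E'
from h import *
for cam in("top","scene"):
    f=cv2.cvtColor(cv2.imread(f"pics/{cam}0.png"),cv2.COLOR_BGR2RGB);K,T=camT(cam)
    for col in H:
        for c,a,e in blobs(f,col,100):
            print(cam,col,np.round(c,1),a,"ell",np.round(e[1]),*[np.round(ray(K,T,e[0],z)[:2]*1000) for z in(.034,.066,.104)])
E
```

```text
top red [282.9 197.3] 680 ell [29. 29.] [606. 186.] [600. 183.] [593. 180.]
top red [299.6 272.7] 278 ell [18. 19.] [425. 144.] [425. 143.] [424. 141.]
top red [491.3 298.6] 204 ell [15. 16.] [ 365. -307.] [ 366. -296.] [ 367. -283.]
top yellow [613.9 113.1] 252 ell [14. 32.] [ 814. -619.] [ 802. -600.] [ 789. -577.]
top yellow [332.4 189.9] 674 ell [29. 29.] [624.  67.] [618.  67.] [610.  68.]
top yellow [356.5 265. ] 272 ell [18. 19.] [443.  10.] [442.  12.] [441.  15.]
top green [414.9 184.3] 728 ell [30. 30.] [ 638. -132.] [ 631. -126.] [ 624. -119.]
top green [466.  251.4] 250 ell [17. 18.] [ 476. -250.] [ 474. -241.] [ 472. -230.]
top green [423.9 270.5] 258 ell [18. 18.] [ 431. -150.] [ 430. -143.] [ 429. -135.]
top blue [465.9 191.8] 755 ell [30. 31.] [ 619. -254.] [ 613. -244.] [ 606. -233.]
top blue [237. 306.] 274 ell [18. 19.] [347. 292.] [348. 286.] [350. 280.]
scene red [326.9 227.6] 200 ell [14. 17.] [405. 158.] [425. 144.] [449. 127.]
scene red [386.5 277.7] 624 ell [26. 30.] [607. 186.] [621. 171.] [637. 153.]
scene red [149.  302.7] 201 ell [15. 17.] [ 344. -295.] [
[... 174 characters left out ...]
-15.] [491. -23.] [513. -33.]
scene yellow [285.4 258.5] 238 ell [16. 18.] [423.  22.] [443.  13.] [466.   1.]
scene yellow [350.7 309.9] 723 ell [28. 32.] [626.  67.] [639.  55.] [654.  42.]
scene yellow [ 17.5 471.5] 119 ell [ 8. 21.] [ 535. -639.] [ 551. -627.] [ 570. -613.]
scene green [224.1 288.7] 203 ell [14. 18.] [ 411. -138.] [ 431. -143.] [ 455. -148.]
scene green [193.5 326.3] 244 ell [16. 19.] [ 457. -239.] [ 475. -240.] [ 497. -242.]
scene green [278.  341.2] 831 ell [31. 34.] [ 595. -107.] [ 609. -112.] [ 626. -119.]
scene blue [354.6 183.3] 128 ell [11. 14.] [327. 306.] [349. 287.] [376. 265.]
scene blue [223.4 366.5] 938 ell [32. 37.] [ 577. -230.] [ 591. -231.] [ 609. -233.]
```

Both cameras agree to about 2 mm. Next I travel to above the red tin, going around the base and turning the jaws to lie along y.

move_arm:
  deltas:
    - [19,27,0,0,0,-2.6]
    - [19,27,0,0,0,-2.6]
    - [19,27,0,0,0,-2.6]
    - [19,27,0,0,0,-2.6]
    - [19,27,0,0,0,-2.5]
  claw: 30
  squeeze: 20

```text
t: 1.52
eef_pos: [0.246, -0.5217, 0.4047]
ee_rot: [-3.141, 0.0, 3.139]
force: [1.4, 0.2, 0.6]
width: 0.0773
```

move_arm:
  deltas:
    - [19,27,0,0,0,0]
    - [19,27,0,0,0,0]
    - [19,27,0,0,0,0]
    - [19,27,0,0,0,0]
    - [19,27,0,0,0,0]

```text
t: 1.93
eef_pos: [0.341, -0.3866, 0.405]
ee_rot: [-3.141, 0.001, 3.141]
force: [1.0, 0.1, 1.2]
width: 0.0774
```

move_arm:
  deltas:
    - [19,27,0,0,0,0]
    - [19,27,0,0,0,0]
    - [19,27,0,0,0,0]
    - [19,27,0,0,0,0]
    - [19,27,0,0,0,0]

```text
t: 2.35
eef_pos: [0.436, -0.2515, 0.4051]
ee_rot: [-3.141, 0.001, 3.141]
force: [1.1, -1.2, 0.0]
width: 0.0772
```

move_arm:
  deltas:
    - [0,35,0,0,0,0]
    - [0,35,0,0,0,0]
    - [0,35,0,0,0,0]
    - [0,35,0,0,0,0]
    - [0,35,0,0,0,0]

```text
t: 2.77
eef_pos: [0.435, -0.0765, 0.405]
ee_rot: [3.141, 0.001, 3.141]
force: [0.7, -0.4, 0.7]
width: 0.0769
```

move_arm:
  deltas:
    - [-1,22,0,0,0,0]
    - [-1,22,0,0,0,0]
    - [-1,22,0,0,0,0]
    - [-1,22,0,0,0,0]
    - [-1,22,0,0,0,0]

```text
t: 3.18
eef_pos: [0.4301, 0.0331, 0.405]
ee_rot: [3.141, 0.001, 3.142]
force: [0.8, -0.0, 0.0]
width: 0.0774
```

move_arm:
  deltas:
    - [-1,22,-25,0,0,0]
    - [-1,22,-25,0,0,0]
    - [-1,22,-25,0,0,0]
    - [-1,22,-25,0,0,0]
    - [-1,22,-25,0,0,0]

```text
t: 3.6
eef_pos: [0.4252, 0.143, 0.2791]
ee_rot: [3.141, 0.001, 3.142]
force: [0.7, -0.7, 0.1]
width: 0.0776
```

```bash
cat > w.py <<'E'
import sys
from h import *
col,z,name=sys.argv[1],float(sys.argv[2]),sys.argv[3]
K,T=camT("wrist");f=arm.grab_frame("wrist");cv2.imwrite(f"pics/{name}.png",f[:,:,::-1])
s=arm.get_state();print(round(s["t"],1),np.round(s["eef_pos"]*1000,1))
for c,a,e in blobs(f,col,300):
    p=ray(K,T,e[0],z);print(np.round(e[0]),np.round(e[1]),np.round(p*1000,1))
E
python3 w.py red .066 w1
```

```text
3.6 [424.6 144.7 274.9]
[330. 272.] [70. 76.] [420.6 147.3  66. ]
```

View pics/w1.png

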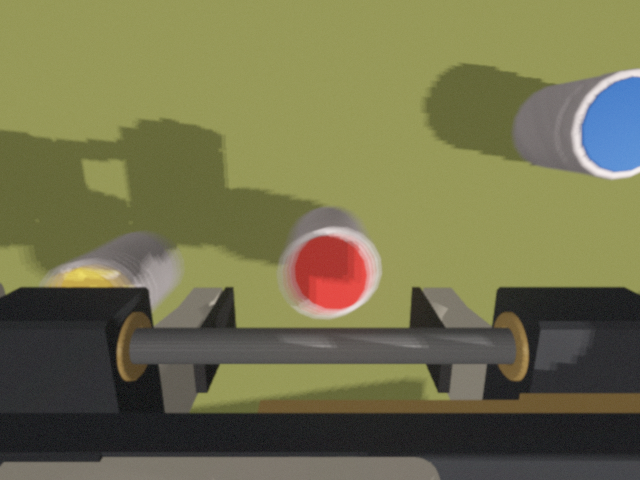

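```bash
python3 w.py red .066 w2
```

```text
3.7 [424.6 143.5 276.6]
[321. 280.] [79. 84.] [422.1 143.5  66. ]
```

Red sits centred between the fingers at (321,280), measured (422,143.5), with yellow at left and blue at right. I'll descend and grasp.

move_arm:
  deltas:
    - [-1,0,-18,0,0,0]
    - [0,0,-18,0,0,0]
    - [0,0,-18,0,0,0]
    - [0,0,-16,0,0,0]
    - [0,0,-8,0,0,0]

```text
t: 4.12
eef_pos: [0.4243, 0.1415, 0.2007]
ee_rot: [-3.141, -0.001, 3.141]
force: [-0.2, 1.2, -0.0]
width: 0.0772
```

move_arm:
  deltas:
    - [0,0,0,0,0,0]
    - [0,0,0,0,0,0]
    - [0,0,0,0,0,0]
    - [0,0,0,0,0,0]
    - [0,0,0,0,0,0]
  claw: 255
  squeeze: 20

```text
t: 4.53
eef_pos: [0.4248, 0.1423, 0.2026]
ee_rot: [3.14, 0.002, 3.141]
force: [-0.0, 0.1, 4.5]
width: 0.0519
```

move_arm:
  deltas:
    - [0,0,0,0,0,0]
    - [0,0,5,0,0,0]
    - [0,0,10,0,0,0]
    - [0,0,20,0,0,0]
    - [0,0,30,0,0,0]

```text
t: 4.95
eef_pos: [0.4235, 0.1413, 0.2659]
ee_rot: [-3.139, -0.004, 3.141]
force: [0.2, 0.8, -0.7]
width: 0.0516
```

move_arm:
  deltas:
    - [10,2,10,0,0,0]
    - [19,4,0,0,0,0]
    - [22,5,0,0,0,0]
    - [22,5,0,0,0,0]
    - [22,5,0,0,0,0]

```text
t: 5.37
eef_pos: [0.5202, 0.163, 0.2773]
ee_rot: [3.141, 0.0, 3.141]
force: [-0.1, 0.8, -1.0]
width: 0.0518
```

move_arm:
  deltas:
    - [22,5,0,0,0,0]
    - [22,5,0,0,0,0]
    - [22,5,0,0,0,0]
    - [16,5,0,0,0,0]
    - [7,2,0,0,0,0]

```text
t: 5.78
eef_pos: [0.6101, 0.1853, 0.2765]
ee_rot: [-3.141, 0.0, 3.141]
force: [0.3, 0.6, -0.4]
width: 0.0517
```

move_arm:
  deltas:
    - [0,0,-15,0,0,0]
    - [0,0,-10,0,0,0]
    - [0,0,-5,0,0,0]
    - [0,0,0,0,0,0]
    - [0,0,0,0,0,0]

```text
t: 6.2
eef_pos: [0.608, 0.1849, 0.2467]
ee_rot: [-3.141, -0.001, 3.142]
force: [0.9, 0.2, -0.3]
width: 0.0518
```

```bash
python3 w.py red .110 w3
```

```text
6.2 [608.3 185.  247.2]
[326. 269.] [120. 134.] [574.1 186.  110. ]
[323. 325.] [ 54. 104.] [593.7 185.  110. ]
[323. 374.] [ 66. 122.] [612. 185. 110.]
```

View pics/w3.png

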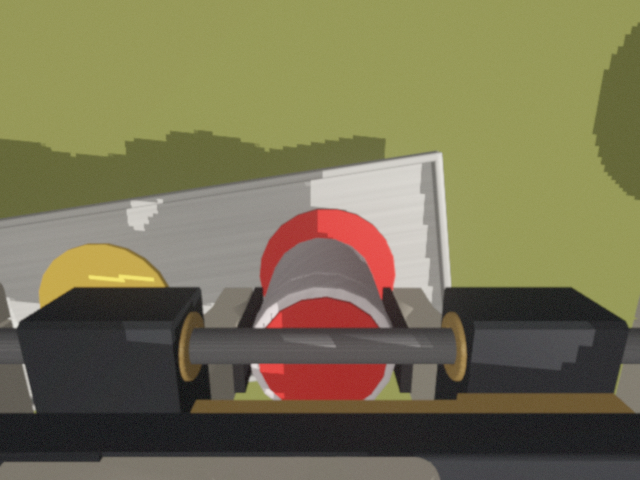

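The red tin (lid at 323,355) is centred over its pad, which spans columns 261–394. I'll lower and release it.

move_arm:
  deltas:
    - [0,0,-5,0,0,0]
    - [0,0,-3,0,0,0]
    - [0,0,-2,0,0,0]
    - [0,0,-1,0,0,0]
    - [0,0,0,0,0,0]

```text
t: 6.67
eef_pos: [0.6083, 0.185, 0.2367]
ee_rot: [-3.142, 0.0, -3.142]
force: [-4.1, -0.5, 7.4]
width: 0.0514
```

move_arm:
  deltas:
    - [0,0,0,0,0,0]
    - [0,0,0,0,0,0]
    - [0,0,0,0,0,0]
    - [0,0,0,0,0,0]
    - [0,0,0,0,0,0]
  claw: 55

```text
t: 7.08
eef_pos: [0.6085, 0.185, 0.2355]
ee_rot: [-3.142, -0.0, 3.141]
force: [0.2, 0.1, 0.4]
width: 0.0683
```

move_arm:
  deltas:
    - [0,0,5,0,0,0]
    - [0,0,15,0,0,0]
    - [0,0,25,0,0,0]
    - [0,0,30,0,0,0]
    - [0,0,30,0,0,0]

```text
t: 7.5
eef_pos: [0.6083, 0.1848, 0.3417]
ee_rot: [-3.141, -0.001, 3.141]
force: [0.7, 0.5, 0.9]
width: 0.0689
```

```bash
python3 w.py red .100 w4
```

```text
7.5 [609.9 185.4 349.1]
[326. 230.] [89. 93.] [587.4 186.5 100. ]
[323. 261.] [67. 73.] [606.8 184.8 100. ]
```

move_arm:
  deltas:
    - [-8,-8,0,0,0,0]
    - [-18,-18,0,0,0,0]
    - [-22,-23,0,0,0,0]
    - [-22,-23,0,0,0,0]
    - [-22,-23,0,0,0,0]
  claw: 30

```text
t: 7.97
eef_pos: [0.5149, 0.0888, 0.34]
ee_rot: [-3.141, -0.001, 3.141]
force: [0.5, -0.9, 0.3]
width: 0.0774
```

move_arm:
  deltas:
    - [-22,-23,-10,0,0,0]
    - [-22,-23,-15,0,0,0]
    - [-18,-20,-20,0,0,0]
    - [-8,-9,-20,0,0,0]
    - [-3,-3,-5,0,0,0]

```text
t: 8.38
eef_pos: [0.4403, 0.0099, 0.2683]
ee_rot: [-3.141, -0.004, 3.139]
force: [-0.7, -0.1, 0.7]
width: 0.0771
```

```bash
python3 w.py yellow .066 w5;sleep 0; python3 w.py yellow .066 w6
```

```text
8.4 [441.2  10.4 268.7]
[328. 289.] [81. 86.] [439.8  12.7  66. ]
8.5 [442.8  11.4 270.1]
[328. 289.] [80. 86.] [440.5  13.1  66. ]
```

move_arm:
  deltas:
    - [0,0,-16,0,0,0]
    - [0,0,-16,0,0,0]
    - [0,0,-15,0,0,0]
    - [0,0,-14,0,0,0]
    - [0,0,-8,0,0,0]

```text
t: 8.9
eef_pos: [0.4446, 0.013, 0.2012]
ee_rot: [-3.142, 0.0, -3.141]
force: [0.3, -0.0, 0.0]
width: 0.0775
```

move_arm:
  deltas:
    - [0,0,0,0,0,0]
    - [0,0,0,0,0,0]
    - [0,0,0,0,0,0]
    - [0,0,0,0,0,0]
    - [0,0,0,0,0,0]
  claw: 255

```text
t: 9.32
eef_pos: [0.4439, 0.0122, 0.2025]
ee_rot: [3.141, 0.002, 3.141]
force: [0.6, 0.7, 2.8]
width: 0.0517
```

move_arm:
  deltas:
    - [0,0,0,0,0,0]
    - [0,0,5,0,0,0]
    - [0,0,15,0,0,0]
    - [0,0,25,0,0,0]
    - [0,0,30,0,0,0]

```text
t: 9.73
eef_pos: [0.4425, 0.0116, 0.2766]
ee_rot: [-3.14, -0.004, 3.141]
force: [1.1, 0.5, -1.3]
width: 0.0518
```

move_arm:
  deltas:
    - [10,3,0,0,0,0]
    - [19,5,0,0,0,0]
    - [22,7,0,0,0,0]
    - [22,7,0,0,0,0]
    - [22,7,0,0,0,0]

```text
t: 10.15
eef_pos: [0.5393, 0.0411, 0.277]
ee_rot: [3.141, 0.0, 3.141]
force: [0.4, -0.6, -1.0]
width: 0.0517
```

move_arm:
  deltas:
    - [22,7,0,0,0,0]
    - [22,7,0,0,0,0]
    - [22,6,0,0,0,0]
    - [16,4,0,0,0,0]
    - [7,2,0,0,0,0]

```text
t: 10.57
eef_pos: [0.6292, 0.0674, 0.2763]
ee_rot: [-3.141, 0.0, 3.141]
force: [-0.1, 0.2, -0.6]
width: 0.0515
```

move_arm:
  deltas:
    - [0,0,-15,0,0,0]
    - [0,0,-10,0,0,0]
    - [0,0,-5,0,0,0]
    - [0,0,0,0,0,0]
    - [0,0,0,0,0,0]

```text
t: 10.98
eef_pos: [0.627, 0.0668, 0.2466]
ee_rot: [-3.141, -0.001, 3.141]
force: [0.7, -0.0, -0.2]
width: 0.0515
```

```bash
python3 w.py yellow .110 w7
```

```text
11.0 [627.3  66.9 247.2]
[324. 267.] [119. 133.] [592.4  67.3 110. ]
[323. 324.] [ 59. 109.] [612.2  67.1 110. ]
[322. 366.] [ 76. 123.] [627.9  66.8 110. ]
```

View pics/w7.png

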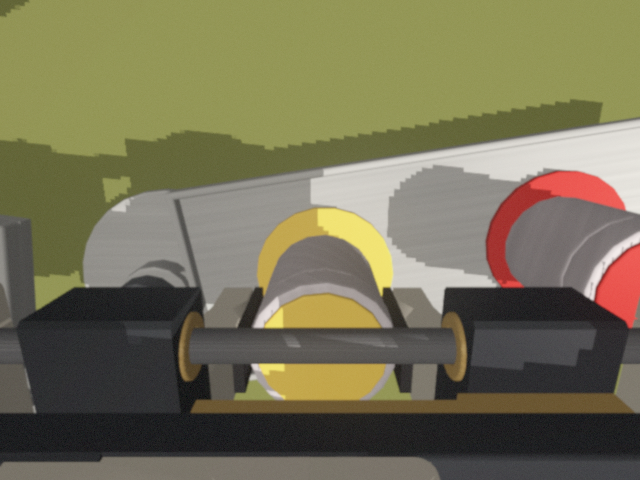

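The yellow tin (322,355) is centred over its pad (columns 258–392), and red stands on its pad. I'll release, then go to green.

move_arm:
  deltas:
    - [0,0,-5,0,0,0]
    - [0,0,-3,0,0,0]
    - [0,0,-2,0,0,0]
    - [0,0,-1,0,0,0]
    - [0,0,0,0,0,0]

```text
t: 11.45
eef_pos: [0.6273, 0.067, 0.2365]
ee_rot: [-3.141, 0.0, 3.142]
force: [-3.0, -0.3, 6.5]
width: 0.0515
```

move_arm:
  deltas:
    - [0,0,0,0,0,0]
    - [0,0,0,0,0,0]
    - [0,0,0,0,0,0]
    - [0,0,0,0,0,0]
    - [0,0,0,0,0,0]
  claw: 55

```text
t: 11.87
eef_pos: [0.6275, 0.067, 0.2356]
ee_rot: [-3.142, -0.0, 3.141]
force: [0.3, 0.8, -0.5]
width: 0.0683
```

move_arm:
  deltas:
    - [0,0,5,0,0,0]
    - [0,0,15,0,0,0]
    - [0,0,25,0,0,0]
    - [0,0,30,0,0,0]
    - [0,0,30,0,0,0]

```text
t: 12.28
eef_pos: [0.6272, 0.0669, 0.3417]
ee_rot: [-3.141, -0.001, 3.141]
force: [0.5, 1.0, -0.8]
width: 0.0685
```

```bash
python3 w.py yellow .100 w8; python3 w.py red .1 w8b
```

```text
12.3 [629.   67.1 349.1]
[323. 229.] [89. 93.] [605.8  67.2 100. ]
[322. 259.] [67. 73.] [624.2  66.7 100. ]
12.4 [629.   67.3 346.9]
[479. 198.] [86. 97.] [592.7 159.2 100. ]
[518. 221.] [66. 76.] [606.4 184.2 100. ]
```

move_arm:
  deltas:
    - [-10,-11,0,0,0,0]
    - [-20,-21,0,0,0,0]
    - [-25,-27,0,0,0,0]
    - [-25,-27,0,0,0,0]
    - [-25,-27,0,0,0,0]
  claw: 40

```text
t: 12.8
eef_pos: [0.5211, -0.0469, 0.3405]
ee_rot: [-3.142, -0.0, -3.141]
force: [0.1, -0.4, 0.8]
width: 0.0737
```

move_arm:
  deltas:
    - [-25,-27,0,0,0,0]
    - [-25,-27,-10,0,0,0]
    - [-25,-26,-20,0,0,0]
    - [-12,-13,-30,0,0,0]
    - [-4,-4,-10,0,0,0]

```text
t: 13.22
eef_pos: [0.4277, -0.1447, 0.2682]
ee_rot: [3.141, -0.003, 3.138]
force: [-0.6, 0.7, -0.4]
width: 0.0735
```

```bash
python3 w.py green .066 w9; python3 w.py green .066 w10
```

```text
13.3 [ 427.8 -144.5  267.4]
[326. 289.] [77. 83.] [ 426.9 -142.8   66. ]
13.3 [ 429.7 -143.9  269.2]
[327. 292.] [78. 85.] [ 428.  -142.2   66. ]
```

View pics/w10.png

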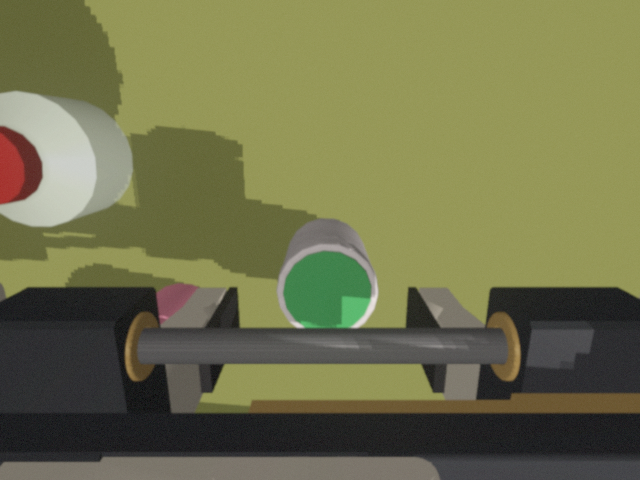

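Lower tier verified: red at (606.4,184), yellow at (624,67). The tin at (328,290) is the aluminium green one; the pink one is at (180,298), behind the left finger. I'll descend, grasp and lift.

move_arm:
  deltas:
    - [0,1,-16,0,0,0]
    - [0,0,-16,0,0,0]
    - [0,0,-15,0,0,0]
    - [0,0,-14,0,0,0]
    - [0,0,-8,0,0,0]

```text
t: 13.73
eef_pos: [0.4324, -0.1415, 0.2014]
ee_rot: [-3.142, 0.0, -3.141]
force: [0.0, 0.2, 0.3]
width: 0.0738
```

move_arm:
  deltas:
    - [0,0,0,0,0,0]
    - [0,0,0,0,0,0]
    - [0,0,0,0,0,0]
    - [0,0,0,0,0,0]
    - [0,0,0,0,0,0]
  claw: 255

```text
t: 14.15
eef_pos: [0.432, -0.1419, 0.2026]
ee_rot: [3.141, 0.002, 3.142]
force: [-0.4, 0.9, 2.9]
width: 0.052
```

move_arm:
  deltas:
    - [0,0,0,0,0,0]
    - [0,0,5,0,0,0]
    - [0,0,15,0,0,0]
    - [0,0,25,0,0,0]
    - [0,0,30,0,0,0]

```text
t: 14.57
eef_pos: [0.4305, -0.1421, 0.2766]
ee_rot: [-3.141, -0.004, 3.141]
force: [0.9, 0.8, -1.0]
width: 0.0513
```

move_arm:
  deltas:
    - [0,0,25,0,0,0]
    - [10,1,25,0,0,0]
    - [20,2,25,0,0,0]
    - [22,3,0,0,0,0]
    - [22,3,0,0,0,0]

```text
t: 14.98
eef_pos: [0.5062, -0.133, 0.3543]
ee_rot: [3.141, 0.004, 3.141]
force: [-0.8, 0.1, -1.8]
width: 0.0515
```

move_arm:
  deltas:
    - [22,3,0,0,0,0]
    - [22,3,0,0,0,0]
    - [22,3,0,0,0,0]
    - [22,2,0,0,0,0]
    - [20,2,0,0,0,0]

```text
t: 15.4
eef_pos: [0.6143, -0.1199, 0.3517]
ee_rot: [3.142, -0.001, 3.141]
force: [-0.5, -0.6, 0.1]
width: 0.0515
```

move_arm:
  deltas:
    - [10,1,0,0,0,0]
    - [4,0,-15,0,0,0]
    - [0,0,-15,0,0,0]
    - [0,0,-5,0,0,0]
    - [0,0,0,0,0,0]

```text
t: 15.82
eef_pos: [0.6265, -0.1191, 0.3151]
ee_rot: [3.142, -0.004, 3.141]
force: [-0.1, -0.2, -0.8]
width: 0.0519
```

```bash
python3 w.py green .180 w11
```

```text
15.9 [ 626.9 -119.1  316.4]
[302. 251.] [ 63. 103.] [ 585.8 -125.3  180. ]
[324. 323.] [ 57. 109.] [ 610.1 -118.5  180. ]
[324. 374.] [ 55. 120.] [ 629.2 -118.6  180. ]
```

View pics/w11.png

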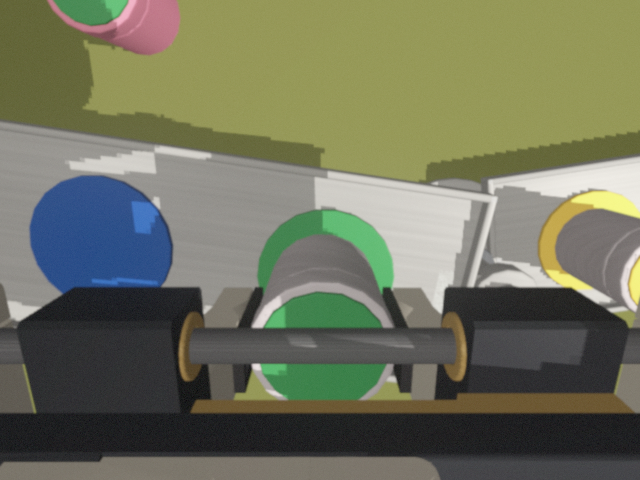

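The green tin (324,355) is centred over the green pad (columns 258–393). I'll lower, release, and go to blue.

move_arm:
  deltas:
    - [0,0,-5,0,0,0]
    - [0,0,-3,0,0,0]
    - [0,0,-2,0,0,0]
    - [0,0,-1,0,0,0]
    - [0,0,0,0,0,0]

```text
t: 16.28
eef_pos: [0.6273, -0.119, 0.3066]
ee_rot: [-3.141, 0.001, 3.142]
force: [-2.2, 1.0, 3.2]
width: 0.0515
```

move_arm:
  deltas:
    - [0,0,0,0,0,0]
    - [0,0,0,0,0,0]
    - [0,0,0,0,0,0]
    - [0,0,0,0,0,0]
    - [0,0,0,0,0,0]
  claw: 55

```text
t: 16.7
eef_pos: [0.6275, -0.119, 0.3056]
ee_rot: [-3.142, -0.0, 3.141]
force: [-0.1, 0.6, -0.1]
width: 0.0683
```

move_arm:
  deltas:
    - [0,0,5,0,0,0]
    - [0,0,15,0,0,0]
    - [0,0,25,0,0,0]
    - [0,0,30,0,0,0]
    - [0,0,25,0,0,0]

```text
t: 17.12
eef_pos: [0.6275, -0.1191, 0.4078]
ee_rot: [-3.141, 0.001, 3.141]
force: [0.5, -0.9, 0.7]
width: 0.0688
```

```bash
python3 w.py green .170 w12; python3 w.py green .17 w12b
```

```text
17.2 [ 628.5 -119.4  413.6]
[157.  19.] [54. 63.] [ 498.2 -201.4  170. ]
[327. 206.] [43. 67.] [ 592.3 -116.8  170. ]
[323. 259.] [66. 72.] [ 623.9 -119.2  170. ]
17.2 [ 628.4 -119.2  411.4]
[162.  18.] [54. 63.] [ 499.3 -201.5  170. ]
[333. 210.] [57. 77.] [ 598.5 -114.   170. ]
[323. 251.] [67. 70.] [ 623.5 -119.3  170. ]
```

move_arm:
  deltas:
    - [-10,15,0,0,0,0]
    - [-17,25,0,0,0,0]
    - [-20,29,0,0,0,0]
    - [-20,29,0,0,0,0]
    - [-20,29,0,0,0,0]
  claw: 30

```text
t: 17.63
eef_pos: [0.5394, 0.0088, 0.4055]
ee_rot: [-3.142, -0.0, 3.14]
force: [1.1, 0.8, 0.9]
width: 0.0771
```

move_arm:
  deltas:
    - [-20,29,0,0,0,0]
    - [-20,29,0,0,0,0]
    - [-20,29,0,0,0,0]
    - [-20,29,0,0,0,0]
    - [-20,29,0,0,0,0]

```text
t: 18.05
eef_pos: [0.4392, 0.154, 0.4059]
ee_rot: [3.141, 0.001, 3.141]
force: [0.6, 1.3, -0.8]
width: 0.0773
```

move_arm:
  deltas:
    - [-20,29,-15,0,0,0]
    - [-20,29,-30,0,0,0]
    - [-20,29,-30,0,0,0]
    - [-20,29,-30,0,0,0]
    - [-10,17,-30,0,0,0]

```text
t: 18.47
eef_pos: [0.355, 0.2791, 0.2796]
ee_rot: [3.139, 0.002, -3.141]
force: [0.9, 0.6, -0.3]
width: 0.0774
```

```bash
python3 w.py blue .066 w13; python3 w.py blue .066 w14
```

```text
18.5 [353.5 279.2 274.1]
[342. 258.] [67. 77.] [343.  289.7  66. ]
18.6 [354.3 278.  276.1]
[339. 271.] [79. 83.] [345.9 286.8  66. ]
```

Speed limits trimmed some rows, so the TCP stopped at (354,278). I'll correct it and check.

move_arm:
  deltas:
    - [-3,4,0,0,0,0]
    - [-2,4,0,0,0,0]
    - [0,0,0,0,0,0]
    - [0,0,0,0,0,0]
    - [0,0,0,0,0,0]

```text
t: 18.98
eef_pos: [0.3518, 0.2851, 0.2805]
ee_rot: [3.14, 0.001, 3.14]
force: [0.5, -0.5, 0.1]
width: 0.0777
```

```bash
python3 w.py blue .066 w15
```

```text
19.0 [351.8 285.  280.3]
[327. 269.] [77. 81.] [346.  287.6  66. ]
```

move_arm:
  deltas:
    - [-2,1,-18,0,0,0]
    - [0,0,-18,0,0,0]
    - [0,0,-18,0,0,0]
    - [0,0,-16,0,0,0]
    - [0,0,-8,0,0,0]

```text
t: 19.45
eef_pos: [0.3494, 0.2856, 0.2004]
ee_rot: [-3.14, -0.001, 3.14]
force: [1.1, -0.9, 0.4]
width: 0.0771
```

move_arm:
  deltas:
    - [0,0,0,0,0,0]
    - [0,0,0,0,0,0]
    - [0,0,0,0,0,0]
    - [0,0,0,0,0,0]
    - [0,0,0,0,0,0]
  claw: 255

```text
t: 19.87
eef_pos: [0.3496, 0.2868, 0.2025]
ee_rot: [3.14, 0.001, 3.141]
force: [-0.0, 0.1, 3.0]
width: 0.0517
```

move_arm:
  deltas:
    - [0,0,0,0,0,0]
    - [0,0,5,0,0,0]
    - [0,0,15,0,0,0]
    - [0,0,25,0,0,0]
    - [0,0,30,0,0,0]

```text
t: 20.28
eef_pos: [0.3489, 0.2855, 0.2765]
ee_rot: [-3.138, -0.002, 3.141]
force: [1.3, -0.5, -1.3]
width: 0.0518
```

move_arm:
  deltas:
    - [8,-10,20,0,0,0]
    - [18,-25,20,0,0,0]
    - [18,-28,20,0,0,0]
    - [18,-28,15,0,0,0]
    - [18,-28,10,0,0,0]

```text
t: 20.7
eef_pos: [0.4297, 0.166, 0.3639]
ee_rot: [3.14, 0.002, -3.141]
force: [0.1, 1.1, -1.7]
width: 0.0518
```

move_arm:
  deltas:
    - [4,-30,0,0,0,0]
    - [4,-30,0,0,0,0]
    - [2,-30,0,0,0,0]
    - [1,-30,0,0,0,0]
    - [1,-30,0,0,0,0]

```text
t: 21.12
eef_pos: [0.4408, 0.0157, 0.3619]
ee_rot: [3.141, -0.0, 3.141]
force: [0.6, -1.1, -1.3]
width: 0.0516
```

move_arm:
  deltas:
    - [6,-30,0,0,0,0]
    - [6,-30,0,0,0,0]
    - [6,-30,0,0,0,0]
    - [6,-30,0,0,0,0]
    - [8,-30,0,0,0,0]

```text
t: 21.53
eef_pos: [0.4727, -0.1342, 0.362]
ee_rot: [3.141, -0.0, 3.141]
force: [0.6, 1.0, -0.3]
width: 0.0519
```

move_arm:
  deltas:
    - [15,-22,0,0,0,0]
    - [20,-15,0,0,0,0]
    - [20,-15,0,0,0,0]
    - [20,-12,0,0,0,0]
    - [12,-4,0,0,0,0]

```text
t: 21.95
eef_pos: [0.5616, -0.2023, 0.3614]
ee_rot: [-3.141, -0.001, 3.14]
force: [0.1, -0.6, -0.9]
width: 0.0512
```

move_arm:
  deltas:
    - [12,-8,0,0,0,0]
    - [14,-8,0,0,0,0]
    - [14,-8,0,0,0,0]
    - [7,-5,0,0,0,0]
    - [2,-2,0,0,0,0]

```text
t: 22.37
eef_pos: [0.61, -0.2322, 0.3611]
ee_rot: [3.141, -0.001, 3.141]
force: [-0.4, 0.5, -0.2]
width: 0.0516
```

move_arm:
  deltas:
    - [0,0,-15,0,0,0]
    - [0,0,-15,0,0,0]
    - [0,0,-10,0,0,0]
    - [0,0,-5,0,0,0]
    - [0,0,0,0,0,0]

```text
t: 22.78
eef_pos: [0.6087, -0.2314, 0.3155]
ee_rot: [3.141, -0.002, 3.141]
force: [0.3, 0.8, -1.3]
width: 0.0519
```

```bash
python3 w.py blue .180 w16
```

```text
22.8 [ 609.2 -231.5  316.6]
[320. 270.] [118. 133.] [ 574.4 -231.9  180. ]
[323. 338.] [ 87. 117.] [ 598.3 -231.1  180. ]
[322. 357.] [103. 125.] [ 605.3 -231.3  180. ]
```

View pics/w16.png

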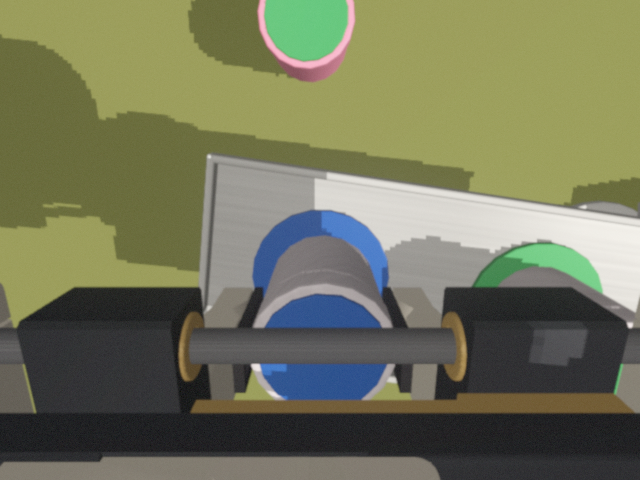

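The blue tin (322,355) is centred over its pad (columns 253–388). I'll lower, release and retreat.

move_arm:
  deltas:
    - [0,-1,-5,0,0,0]
    - [0,0,-3,0,0,0]
    - [0,0,-2,0,0,0]
    - [0,0,-1,0,0,0]
    - [0,0,0,0,0,0]

```text
t: 23.25
eef_pos: [0.6094, -0.2327, 0.3066]
ee_rot: [-3.141, 0.001, 3.142]
force: [-1.2, 0.7, 4.9]
width: 0.0522
```

move_arm:
  deltas:
    - [0,0,0,0,0,0]
    - [0,0,0,0,0,0]
    - [0,0,0,0,0,0]
    - [0,0,0,0,0,0]
    - [0,0,0,0,0,0]
  claw: 55

```text
t: 23.67
eef_pos: [0.6095, -0.2327, 0.3055]
ee_rot: [-3.142, -0.0, 3.141]
force: [0.3, 0.6, 0.3]
width: 0.0683
```

move_arm:
  deltas:
    - [0,0,5,0,0,0]
    - [0,0,15,0,0,0]
    - [0,0,25,0,0,0]
    - [0,0,30,0,0,0]
    - [0,0,25,0,0,0]

```text
t: 24.08
eef_pos: [0.6094, -0.2328, 0.4077]
ee_rot: [-3.141, 0.0, 3.141]
force: [1.6, -0.2, 1.0]
width: 0.0687
```

move_arm:
  deltas:
    - [-20,-20,0,0,0,0]
    - [-25,-30,0,0,0,0]
    - [-25,-30,0,0,0,0]
    - [-25,-30,0,0,0,0]
    - [-25,-30,0,0,0,0]

```text
t: 24.5
eef_pos: [0.4881, -0.3736, 0.4063]
ee_rot: [-3.141, 0.001, -3.141]
force: [1.1, -1.1, -0.0]
width: 0.0688
```

move_arm:
  deltas:
    - [-25,-30,0,0,0,0]
    - [-25,-30,0,0,0,0]
    - [-20,-20,0,0,0,0]
    - [0,0,0,0,0,0]
    - [0,0,0,0,0,0]

```text
t: 24.92
eef_pos: [0.4181, -0.4538, 0.406]
ee_rot: [-3.141, 0.0, 3.138]
force: [1.0, 0.4, -0.6]
width: 0.0686
```

```bash
python3 - <<'E'
from h import *
for cam in("top","scene"):
    f=arm.grab_frame(cam);K,T=camT(cam);cv2.imwrite(f"pics/{cam}1.png",f[:,:,::-1])
    for col in H:
        for c,a,e in blobs(f,col,100):
            if a<2000: print(cam,col,np.round(e[0],1),a,*[np.round(ray(K,T,e[0],z)[:2]*1000) for z in(.066,.1,.17)])
E
```

```text
top red [281.4 191.6] 281 [614. 187.] [607. 184.] [594. 178.]
top red [283.  198.9] 205 [596. 183.] [591. 180.] [578. 175.]
top red [491.2 298.5] 205 [ 366. -296.] [ 367. -284.] [ 369. -260.]
top yellow [612.7 111.4] 175 [ 806. -597.] [ 794. -576.] [ 769. -534.]
top yellow [333.3 183.9] 273 [632.  65.] [625.  66.] [611.  68.]
top yellow [327.7 194.1] 139 [608.  78.] [602.  79.] [589.  80.]
top green [421.5 177.5] 301 [ 647. -141.] [ 640. -134.] [ 625. -120.]
top green [411.5 185.8] 179 [ 627. -118.] [ 621. -111.] [607. -98.]
top green [466.  251.3] 250 [ 474. -241.] [ 472. -231.] [ 467. -210.]
top blue [475.3 185.4] 313 [ 628. -267.] [ 622. -256.] [ 608. -234.]
top blue [464.8 192.4] 233 [ 612. -242.] [ 605. -232.] [ 592. -211.]
scene red [389.2 263. ] 249 [593. 201.] [609. 184.] [640. 149.]
scene red [386.6 278.2] 200 [622. 170.] [636. 154.] [666. 122.]
scene red [149.  302.6] 201 [ 366. -294.] [ 390. -294.] [ 438. -292.]
scene yellow [ 6.8 16.4] 195 [-1017.  -234.] [-944. -236.] [-794. -239.]
scene yellow [351.8 295.5] 289 [611.  79.] [626.  66.] [656.  40.]
scene yellow [ 33.1 309.7] 248 [ 235. -507.] [ 263. -499.] [ 321. -482.]
scene yellow [351.1 310.2] 234 [640.  56.] [653.  44.] [682.  20.]
scene yellow [ 17.6 471.9] 122 [ 551. -627.] [ 568. -615.] [ 603. -589.]
scene green [193.6 326.3] 245 [ 475. -240.] [ 495. -241.] [ 535. -244.]
scene green [274.8 327. ] 318 [ 578. -100.] [ 593. -107.] [ 626. -119.]
scene green [283.2 345.4] 131 [ 623. -108.] [ 638. -114.] [ 667. -127.]
scene blue [217.3 353. ] 364 [ 558. -228.] [ 575. -229.] [ 609. -233.]
scene blue [224.1 367.2] 230 [ 594. -231.] [ 609. -233.] [ 640. -236.]
```

View pics/top1.png

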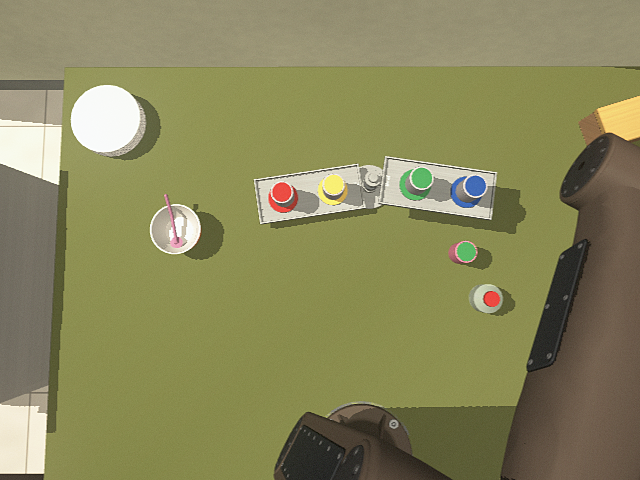

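All four tins stand on their pads: red (608,184), yellow (625,66), green (625,-120) and blue (608,-234), each within about 3 mm. The jar hasn't moved (491,298) and the arm is clear.

```bash
python3 -c "
from station import arm
print(arm.job_done())"
```

```text
the job is handed in; nothing more can be done
None
```

All four tins stand upright and released on the pads of their own colours. I set down red and yellow on the lower tier first, then green and blue on the upper, and handed the job in at about 25 s of the 112 s allowed.

- **Tins:** In the last pictures, both the top and scene cameras put every tin's axis within about 3 mm of its pad centre; the limit is 12 mm.
- **Left alone:** The jar and the pink look-alike show no movement, and I kept away from the bowl. The arm was clear of everything at hand-in.
- **Deviation:** On the way to the blue tin, speed limits cut the move about 9 mm short. I corrected this from the wrist camera before grasping.

No check failed or disagreed by more than a few millimetres, but the hand-in itself reports no verdict.

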